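# Slide the vial tray past the balance and load it into the sampler

### The job

The next samples are due: slide the vial tray along the bench, without lifting it, through the gap in front of the running balance and into the sampler's loading bay between the rails until it is fully home on the depth stop inside. Feel for the stop and press gently, because it is only held by a clamp and must keep its setting; then swing the hold-down clip right over the tray's ledge so that the needle cannot pull the tray up. Do not touch the balance or disturb the other things on the bench, and let go of everything at the end.

Things in the scene. Friction and masses are not known exactly. Their poses are not given: they have to be found in the camera images.
- vial_tray: loose tray of capped vials, to be slid: blue base plate 120 (x) x 92 (y) x 18 mm high, too wide to grasp, to be pushed on the upright faces of its base. Weighs 0.3 to 0.6 kg. Origin at the centre of its underside; x along its length, z up. It is the same both ways round; at the start its x axis points away from the robot to within 0.3 rad
- tray_rack (a point): centre of the underside of the white rack on the tray, 18 mm above the tray's origin: the rack, 100 x 66 mm, is fixed centrally on the base and holds 3 x 5 small amber vials up to 43 mm above the bench; it leaves a ledge 13 mm wide, 18 mm above the bench, along both long sides of the base
- sampler: white and grey sampler fixed to the bench. Origin on the bench, on the centre line of its loading bay, straight under the front face of its head; x points into the bay (roughly away from the robot), y to the left of the bay, z up. The head (180 mm wide, 162 mm high, x = 0 to 0.17) leaves a tunnel 60 mm high over the bay, into which the tray's front end goes. The bench is the bay's floor
- bay_mouth (a point): point on the bench on the bay's centre line where the straight rails begin (sampler x = -0.10): two aluminium rails 16 mm high and 16 mm wide run from here to x = +0.065, clear width between them 95 mm. In front of this point a flared mouth of the same height widens to 122 mm over 38 mm. Axes as the sampler's
- bay_end (a point): point on the bench at the deepest setting of the depth stop (sampler x = +0.056). The stop, a rubber-faced block in the tunnel, is hidden from above and not reported: its face stands 0 to 28 mm in front of this point, so the centre of a tray that is home lies at sampler x = -0.032 to -0.004. It is rigid, but only clamped, and slips at about 14 N. Axes as the sampler's
- clip (a joint): hold-down clip, a flat steel lever on a lug outside the bay's right rail, turning about an upright axis: 0 = open, its handle points out of the bay (sampler's -x) along the rail; grows counter-clockwise seen from above; 1.57 = closed, at its end stop, handle pointing to the right (sampler's -y), toe 2.5 mm above the tray's ledge. Starts at 0.2 to 0.45, stays where left, takes about 2 N at the knob
- clip_knob (a point): centre of the upright round red knob at the end of the clip's handle, 15 mm in diameter, from 25 to 52 mm above the bench; this point is 40 mm above the bench and 45 mm from the clip's axis
- clip_pivot (a point): point on the clip's turning axis, 20 mm above the bench, beside the right rail (sampler x = -0.055, y = -0.0675)
- balance: white precision balance, running, fixed on the bench between the tray and the sampler: 200 (x) x 150 (y) mm, case 41 mm high, round steel pan 112 mm across, its top at 50 mm, centred 28 mm behind the origin (+x). Origin at the centre of its underside, x away from the robot. Not to be touched
- weight_1: brass weight, 21 mm across, 32 mm high, standing on the balance's pan. Origin at the centre of its underside. Bystander
- weight_2: small brass weight, 17 mm across, 26 mm high, standing on the bench left of the balance. Origin at the centre of its underside. Bystander
- petri_dish: glass dish 64 mm across, 14 mm high, on the bench near its front edge. Origin at the centre of its underside. Bystander: the tray has to pass between it and the balance
- lens_tissue: booklet 68 x 100 x 8 mm lying at the front right. Origin at the centre of its underside. Bystander
- marker_black: black and white marker pen 130 mm long, 16 mm thick, lying to the right of the sampler. Origin at the centre of its underside. Bystander
- test_block: glass test piece in its clear case, 26 x 44 x 14 mm, lying to the right. Origin at the centre of its underside. Bystander

How it is judged:
By the outcome, as a careful person would: the job done as asked, in the order asked, and still so for the second after the job is handed in, with the robot touching nothing.
It also fails if it takes over 69 s, if anything falls off the work surface, if the arm or the gripper's body presses on something with over 40 N, if the wrist force passes 120 N, or if a joint passes its speed limit or range.

### The arm

A 7-joint arm with a two-finger parallel gripper is mounted at the origin on a cart in front of the work surface, level with it; the furniture and walls round the work are solid. World frame = base frame: x ahead of the robot, y to its left, z up, the work surface at z = 0. Lengths are in mm, angles in rad, forces in N, time in s.
With the tool pointing down it reaches from about 400 to 850 mm from the base axis. Payload 6.9 kg.
Tool frame: the origin (TCP) lies midway between the tips of the shut fingers; the grasp point (between the pads) lies 19 mm behind it; z points along the fingers, y is the direction in which the jaws open and shut (so a half turn about z gives the same grasp; the last joint's range is limited). The gripper opens to 85 mm and grips with 20 to 120 N. Pads are 22 mm wide; open, the fingers measure 114 mm over their backs; the gripper's body (76 mm by 85 mm) begins 54 mm behind the grasp point. The pads swing forward as they close: fully open they stand 13 mm farther back than shut.
Start: joints at [-1.196, 0.507, -0.238, 1.5, 0.126, 1.149, -0.155], TCP at [166.606, 602.374, 231.275] pointing down, gripper open.
Joint ranges: [-3.08, 3.08], [-0.24, 2.05], [-1.43, 1.35], [0, 2.5], [-1.52, 4.66], [0.17, 1.96], [-2.89, 2.89]. Speed limits (rad/s): [2.39, 2.39, 3.14, 3.14, 3.14, 3.14, 3.14].

### API

Orientations are given as a rotation vector (axis times angle).
In Python, from station import env gives the robot as it stands. The module is installed in compiled form; this text tells all that it offers.
- The arm moves only by the tool step_arm, never from a script. Its argument "deltas" is a list of rows, each an object of numbers: "x", "y", "z": the shift along the tool's x, y, z in mm; "ax", "ay", "az": the turn, a rotation vector about the tool's x, y, z in rad. In form: [{"x": .., "y": .., "z": .., "ax": .., "ay": .., "az": ..}, ...]. A call has 1 to 12 rows; each row is the pose to reach, as a shift and turn from the pose measured when the call began, along the tool's axes at that moment; what a row does not reach only later rows make up. A row lasts 1/12 s, in which the tool goes at most 41.7 mm and 7.16 degrees, less where a joint would pass 70% of its speed; a pose out of reach is approached as far as the arm can. A call with a gripper value outside its range is refused whole. "claw" is the opening, from -1 (shut) to 1 (fully open), set as the call begins (left out, the last holds). The fingers move at their own pace and stop on an object; the grip force is fixed at half the most. Time passes only in rows, so rows that repeat a pose let the fingers close. It gives the time, the measured TCP pose, the force and the opening at its end, in the units of the state.
- env.sense(): the state, without advancing time (a new reading comes with each control period).
- env.capture(name): name is "scene" or "top"; returns a dict with "image" (420x560x3 uint8, blue, green, red), "vertical_fov" (degrees; the focal length in pixels is half the picture's height over the tangent of half this angle, whatever the lens; pixels are square), "cx", "cy" (the principal point, pixels), "R" (3x3) and "t" (3): a world point X has camera coordinates R X + t. Camera axes: x right, y down, z forward; pixel columns grow to the right and rows downward; lengths in mm; the calibration is good to about 2 mm. A picture is of the moment at which its call begins. There is no depth.
- env.finish_job(): hands the job in, once; it reports no verdict.
The state is a dict: "time": time; "qpos": joint angles; "joint_velocities": joint speeds; "tau": joint torques, N m; "ee_pos": TCP position; "ee_rot": TCP orientation; "ft_force": force on the tool from outside, world axes, zero at the start; "ft_torque": the same for the moment, N m; "width": finger opening in mm.
Only numpy, scipy, OpenCV 4.12 (cv2) and the standard library are available. Lean on these libraries where they do the work, as an engineer would, in place of code of your own. Each camera call takes 0.05 s, during which the arm holds its last target. There are 200 camera calls.

## Working session

There is one attempt and no reset: what is moved stays moved. The work goes in short steps, Python scripts to look and compute and a tool call to move; the robot and the scene stay as the last step left them, time stands still between calls to the robot, and variables do not carry over. Pictures are saved under pics/ and viewed, about 8 in all and at most 12, crops included, and the job is handed in when it is done.

Besides the shell and the picture viewer there is one more tool, called after ">>>" as name([rows], argument=value, ...), one row to a line, values as JSON. step_arm: Moves the arm, as the interface text tells. Its arguments: {"type":"object","properties":{"deltas":{"type":"array","items":{"type":"object","properties":{"x":{"type":"number"},"y":{"type":"number"},"z":{"type":"number"},"ax":{"type":"number"},"ay":{"type":"number"},"az":{"type":"number"}}}},"claw":{"type":"number"}},"required":["deltas"]}

```bash
mkdir -p pics; python3 - <<'E'
from station import env
import cv2,pickle
s=env.sense();print({k:s[k] for k in('time','ee_pos','ee_rot','ft_force','width')})
for n in('scene','top'):
    c=env.capture(n);cv2.imwrite(f'pics/{n}0.png',c['image']);pickle.dump(c,open(f'pics/{n}0.pkl','wb'));print(n,c['vertical_fov'],c['cx'],c['cy'],c['R'],c['t'])
E
```

```text
{'time': 0.0, 'ee_pos': array([166.52328302, 601.87042594, 230.42085819]), 'ee_rot': array([-4.22387129e-01, -3.11289099e+00,  2.81180948e-03]), 'ft_force': array([-0.08786536, -0.00172284, -0.19858775]), 'width': 85.59374995997145}
scene 57.51057920452866 282.76565372427376 213.4851796733536 [[ 0.87897709 -0.47651678 -0.01819412]
 [-0.37057056 -0.65854183 -0.65498101]
 [ 0.30012785  0.58245551 -0.75542627]] [-525.95233205  232.6734971   951.55400055]
top 44.242667701628854 276.4986835516205 205.8745821923092 [[ 0.01184046 -0.99992272  0.00378899]
 [-0.99235762 -0.01221616 -0.12278895]
 [ 0.12282575 -0.00230615 -0.99242557]] [ -44.12350876  585.98952718 1571.86124054]
```

View pics/scene0.png

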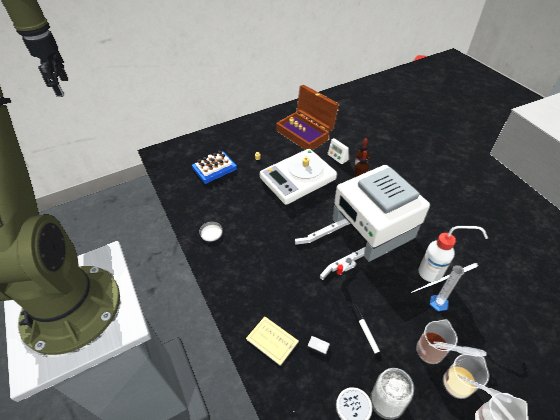

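View pics/top0.png

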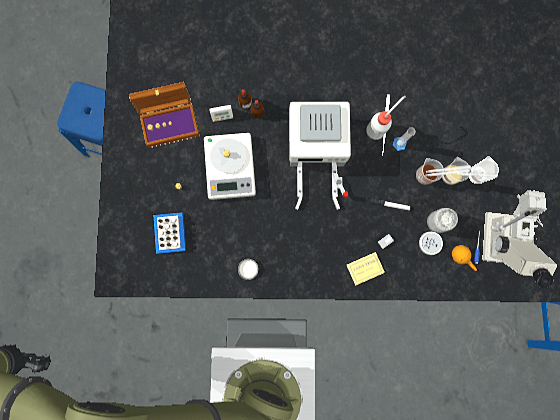

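The top view shows the tray at about (169,232), the balance at (230,165), the dish at (248,268), the rails at x≈298–338 px with y≈163–208, and the red knob at (346,194). I'll measure these next.

```bash
cat > h.py <<'E'
import numpy as np,cv2,pickle
def foc(c): return c['image'].shape[0]/2/np.tan(np.radians(c['vertical_fov']/2))
def ray(c,uv,z):
    uv=np.atleast_2d(np.asarray(uv,float));f=foc(c);R=np.array(c['R']);t=np.array(c['t'])
    d=np.c_[(uv[:,0]-c['cx'])/f,(uv[:,1]-c['cy'])/f,np.ones(len(uv))]@R
    o=-R.T@t
    return o+d*((z-o[2])/d[:,2])[:,None]
def proj(c,X):
    P=np.atleast_2d(X)@np.array(c['R']).T+np.array(c['t']);return P[:,:2]/P[:,2:]*foc(c)+[c['cx'],c['cy']]
def mask(c,lo,hi,roi):
    m=cv2.inRange(cv2.cvtColor(c['image'],cv2.COLOR_BGR2HSV),lo,hi);o=np.zeros_like(m);x0,y0,x1,y1=roi;o[y0:y1,x0:x1]=m[y0:y1,x0:x1];return o
def big(m):
    k=cv2.findContours(m,cv2.RETR_EXTERNAL,cv2.CHAIN_APPROX_NONE)[0];return max(k,key=cv2.contourArea)
def tray(c,roi):
    k=big(mask(c,(100,120,60),(125,255,255),roi))[:,0,:];p=ray(c,k,18)[:,:2].astype(np.float32)
    return cv2.minAreaRect(p)
E
python3 - <<'E'
from h import *
np.set_printoptions(precision=1,suppress=True)
T=pickle.load(open('pics/top0.pkl','rb'));S=pickle.load(open('pics/scene0.pkl','rb'))
print('tray top',tray(T,(140,200,200,265)),'scene',tray(S,(180,140,245,190)))
for n,c,roi in(('T',T,(335,180,355,205)),('S',S,(325,255,352,282))):
    m=mask(c,(0,150,80),(6,255,255),roi);ys,xs=np.nonzero(m);print('knob',n,len(xs),ray(c,[xs.mean(),ys.mean()],48 if n=='T' else 40),xs.min(),xs.max(),ys.min(),ys.max())
m=mask(T,(0,0,130),(180,60,255),(195,125,262,205));print('bal',cv2.minAreaRect(ray(T,big(m)[:,0],41)[:,:2].astype(np.float32)))
m=mask(T,(0,0,110),(180,80,255),(230,250,265,285));print('dish',cv2.minEnclosingCircle(ray(T,big(m)[:,0],14)[:,:2].astype(np.float32)))
m=mask(T,(0,0,130),(180,60,255),(284,95,356,163));print('head',cv2.boxPoints(cv2.minAreaRect(ray(T,big(m)[:,0],162)[:,:2].astype(np.float32))))
im=T['image'];a=cv2.resize(im[150:220,280:365],None,fx=9,fy=8,interpolation=cv2.INTER_CUBIC)
a=cv2.resize(im[145:215,280:360],None,fx=8,fy=8,interpolation=cv2.INTER_CUBIC);cv2.imwrite('pics/rails.png',a)
b=S['image'][205:285,290:390];cv2.imwrite('pics/rails_s.png',cv2.resize(b,None,fx=7,fy=7,interpolation=cv2.INTER_CUBIC))
E
```

```text
tray top ((500.8690490722656, 297.3228454589844), (123.4266357421875, 95.52690887451172), 6.1245293617248535) scene ((499.4291687011719, 288.83636474609375), (128.12152099609375, 108.66121673583984), 5.925478935241699)
knob T 23 [[ 625.1 -249.5   48. ]] 343 347 191 196
knob S 50 [[ 624.9 -251.6   40. ]] 336 342 265 274
bal ((712.3583984375, 113.21134948730469), (201.69894409179688, 149.31407165527344), 5.658097267150879)
dish ((390.9547119140625, 50.7804069519043), 32.332733154296875)
head [[ 699.5  -71.5]
 [ 701.7 -249.3]
 [ 881.5 -247. ]
 [ 879.2  -69.2]]
```

View pics/rails.png

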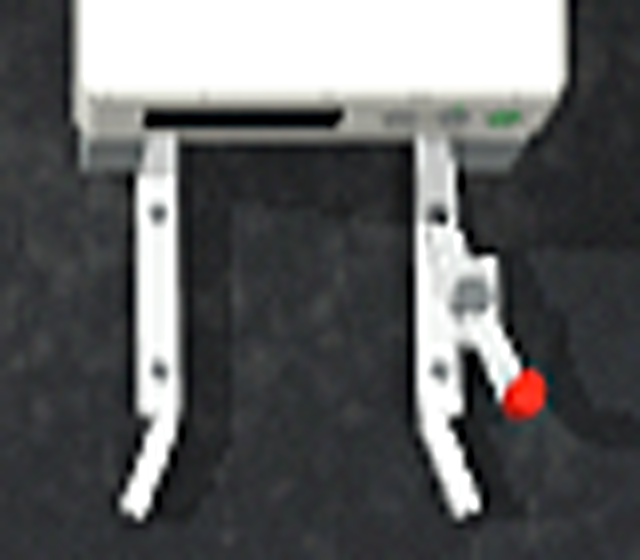

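View pics/rails_s.png

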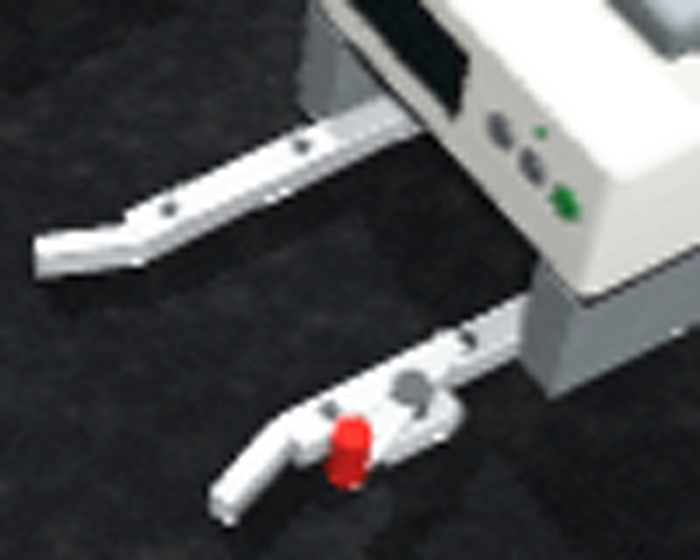

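The crops show the rail screws: left at (157,213) and (160,370), right at (437,213) and (440,370). The rails begin at crop y≈410, the clip pivot is at (470,297), and the handle points down-right to the red knob at (524,393). Next I'll turn these into the sampler pose.

```bash
python3 - <<'E'
from h import *
np.set_printoptions(precision=1,suppress=True)
T=pickle.load(open('pics/top0.pkl','rb'));S=pickle.load(open('pics/scene0.pkl','rb'))
q=lambda p:(np.array(p,float)+.5)/8-.5+[280,145]
qs=lambda p:(np.array(p,float)+.5)/7-.5+[290,205]
print('T screws L',ray(T,q([[157,213],[160,370]]),16),'R',ray(T,q([[437,213],[440,370]]),16))
print('S screws L',ray(S,qs([[302,146],[168,208]]),16),'R',ray(S,qs([[467,340],[330,410]]),16))
print('T rail begin z16 L inner/R inner',ray(T,q([[182,408],[417,408]]),16),'flare tips outer',ray(T,q([[120,515],[480,512]]),16))
print('pivot T',ray(T,q([470,292]),27),'S',ray(S,qs([410,383]),27))
print('head front top',ray(T,q([[82,97],[562,97]]),162))
# screws in grey: rail edges
g=cv2.cvtColor(T['image'],cv2.COLOR_BGR2GRAY).astype(float)
for v in (170,175,180,185,190,194):
    r=g[v,292:345];i=np.nonzero((r[:-1]<120)!=(r[1:]<120))[0]
    e=[292+k+(120-r[k])/(r[k+1]-r[k]) for k in i];print(v,ray(T,[[u,v] for u in e],16)[:,:2].round(1).tolist())
E
```

```text
T screws L [[ 701.  -107.9   16. ]
 [ 637.9 -109.5   16. ]] R [[ 702.4 -219.2   16. ]
 [ 639.3 -220.3   16. ]]
S screws L [[ 701.2 -108.6   16. ]
 [ 637.2 -109.2   16. ]] R [[ 703.3 -219.3   16. ]
 [ 640.1 -220.4   16. ]]
T rail begin z16 L inner/R inner [[ 622.8 -118.3   16. ]
 [ 624.  -211.2   16. ]] flare tips outer [[ 580.   -94.1   16. ]
 [ 582.9 -235.9   16. ]]
pivot T [[ 668.8 -230.9   27. ]] S [[ 667.8 -230.5   27. ]]
head front top [[ 715.2  -73.7  162. ]
 [ 717.4 -247.9  162. ]]
170 [[704.7, -98.9], [704.9, -115.8], [706.1, -210.8], [706.3, -227.1]]
175 [[688.6, -99.4], [688.8, -116.1], [689.9, -210.2], [690.2, -230.3]]
180 [[672.5, -99.6], [672.7, -116.4], [673.8, -210.5], [674.3, -243.3]]
185 [[656.4, -99.7], [656.6, -116.9], [657.8, -210.4], [658.2, -244.6]]
190 [[640.4, -99.9], [640.6, -117.1], [641.8, -210.5], [642.0, -228.2], [642.1, -237.6]]
194 [[627.6, -100.0], [627.8, -118.0], [629.0, -210.7], [629.2, -229.3], [629.3, -242.2], [629.4, -245.8]]
```

```bash
cat >> h.py <<'E'
from scipy.spatial.transform import Rotation as Ro
def go(s,*targets):
    "targets: (x,y,z,jaw-heading deg); prints deltas in tool axes from the present pose"
    R0=Ro.from_rotvec(s['ee_rot'])
    for x,y,z,h in targets:
        c,k=np.cos(np.radians(h)),np.sin(np.radians(h))
        Rt=Ro.from_matrix(np.array([[-k,c,0],[c,k,0],[0,0,-1.]]))
        d=R0.inv().apply(np.array([x,y,z])-s['ee_pos']);w=(R0.inv()*Rt).as_rotvec()
        print(dict(zip(('x','y','z','ax','ay','az'),[*d.round(1).tolist(),*w.round(3).tolist()])))
def st(s):
    m=Ro.from_rotvec(s['ee_rot']).as_matrix();print('t',round(s['time'],2),'p',s['ee_pos'].round(1),'h',round(np.degrees(np.arctan2(m[1,1],m[0,1])),2),'tilt',m[:2,2].round(3),'F',s['ft_force'].round(1),'w',round(s['width'],1))
E
python3 - <<'E'
from h import *
from station import env
s=env.sense();st(s)
go(s,(330,495,140,40),(490,388,80,6),(492.5,380,-7,6))
E
```

```text
t 0.1 p [166.5 601.9 230.5] h 74.54 tilt [-0.    -0.002] F [-0.5 -0.3  0.3] w 85.3
{'x': -186.1, 'y': -59.4, 'z': 90.6, 'ax': -0.002, 'ay': 0.0, 'az': 0.603}
{'x': -368.8, 'y': -119.7, 'z': 150.7, 'ax': -0.001, 'ay': 0.001, 'az': 1.196}
{'x': -373.3, 'y': -126.6, 'z': 237.7, 'ax': -0.001, 'ay': 0.001, 'az': 1.196}
```

>>> step_arm([
  {"x":-31,"y":-10,"z":15,"az":0.1},
  {"x":-62,"y":-20,"z":30,"az":0.2},
  {"x":-93,"y":-30,"z":45,"az":0.3},
  {"x":-124,"y":-40,"z":60,"az":0.4},
  {"x":-155,"y":-50,"z":75,"az":0.5},
  {"x":-186,"y":-60,"z":90,"az":0.6},
  {"x":-217,"y":-70,"z":100,"az":0.7},
  {"x":-248,"y":-80,"z":110,"az":0.8},
  {"x":-279,"y":-90,"z":120,"az":0.9},
  {"x":-310,"y":-100,"z":130,"az":1.0},
  {"x":-340,"y":-110,"z":140,"az":1.1},
  {"x":-368,"y":-120,"z":150,"az":1.19},
], claw=1)

```text
validation failed for argument at $.de...
```

```bash
python3 - <<'E'
from h import *
from station import env
s=env.sense();st(s)
go(s,(492.5,382,-6,6))
E
```

```text
t 0.1 p [166.5 601.9 230.5] h 74.54 tilt [-0.    -0.002] F [-0.5 -0.3  0.3] w 85.3
{'x': -372.8, 'y': -124.7, 'z': 236.7, 'ax': -0.001, 'ay': 0.001, 'az': 1.196}
```

>>> step_arm([
  {"x":-31,"y":-10,"z":15,"ax":0,"ay":0,"az":0.1},
  {"x":-62,"y":-20,"z":30,"ax":0,"ay":0,"az":0.2},
  {"x":-93,"y":-30,"z":45,"ax":0,"ay":0,"az":0.3},
  {"x":-124,"y":-40,"z":60,"ax":0,"ay":0,"az":0.4},
  {"x":-155,"y":-50,"z":75,"ax":0,"ay":0,"az":0.5},
  {"x":-186,"y":-60,"z":90,"ax":0,"ay":0,"az":0.6},
  {"x":-217,"y":-70,"z":100,"ax":0,"ay":0,"az":0.7},
  {"x":-248,"y":-80,"z":110,"ax":0,"ay":0,"az":0.8},
  {"x":-279,"y":-90,"z":120,"ax":0,"ay":0,"az":0.9},
  {"x":-310,"y":-100,"z":130,"ax":0,"ay":0,"az":1.0},
  {"x":-340,"y":-110,"z":140,"ax":0,"ay":0,"az":1.1},
  {"x":-368,"y":-120,"z":150,"ax":0,"ay":0,"az":1.19},
], claw=1)

```text
time: 1.1
ee_pos: [490.6, 386.5, 79.9]
ee_rot: [2.1, 2.335, -0.003]
ft_force: [0.1, 0.2, -0.7]
width: 85.6
```

>>> step_arm([
  {"x":-2,"y":0,"z":25,"ax":0,"ay":0,"az":0},
  {"x":-4,"y":1,"z":50,"ax":0,"ay":0,"az":0},
  {"x":-6,"y":1,"z":72,"ax":0,"ay":0,"az":0},
  {"x":-6,"y":1,"z":82,"ax":0,"ay":0,"az":0},
  {"x":-6,"y":1,"z":85,"ax":0,"ay":0,"az":0},
  {"x":-6,"y":1,"z":85,"ax":0,"ay":0,"az":0},
])

```text
time: 1.6
ee_pos: [491.7, 380.6, -5.6]
ee_rot: [2.1, 2.335, -0.005]
ft_force: [-0.5, -0.2, -0.1]
width: 85.6
```

```bash
python3 - <<'E'
from h import *
from station import env
s=env.sense();st(s)
go(s,(496,350,-5,6),(500,300,-5,4),(503,250,-5,2.5),(505,200,-5,1))
E
```

```text
t 1.6 p [491.7 380.6  -5.6] h 6.07 tilt [-0.002 -0.003] F [-0.5 -0.2 -0.1] w 85.6
{'x': -30.9, 'y': 1.0, 'z': -0.5, 'ax': -0.002, 'ay': 0.003, 'az': 0.001}
{'x': -81.0, 'y': -0.3, 'z': -0.4, 'ax': -0.002, 'ay': 0.003, 'az': 0.036}
{'x': -131.0, 'y': -2.6, 'z': -0.3, 'ax': -0.002, 'ay': 0.003, 'az': 0.062}
{'x': -181.0, 'y': -5.9, 'z': -0.1, 'ax': -0.002, 'ay': 0.003, 'az': 0.088}
```

>>> step_arm([
  {"x":-10,"y":0,"z":0,"ax":0,"ay":0,"az":0},
  {"x":-18,"y":0,"z":0,"ax":0,"ay":0,"az":0},
  {"x":-24,"y":1,"z":0,"ax":0,"ay":0,"az":0},
  {"x":-30,"y":1,"z":0,"ax":0,"ay":0,"az":0},
  {"x":-38,"y":1,"z":0,"ax":0,"ay":0,"az":0.005},
  {"x":-48,"y":0,"z":0,"ax":0,"ay":0,"az":0.01},
  {"x":-58,"y":0,"z":0,"ax":0,"ay":0,"az":0.02},
  {"x":-68,"y":0,"z":0,"ax":0,"ay":0,"az":0.027},
  {"x":-80,"y":0,"z":0,"ax":0,"ay":0,"az":0.035},
])

```text
time: 2.35
ee_pos: [500.2, 300.3, -5.3]
ee_rot: [2.142, 2.298, -0.004]
ft_force: [0.2, 2.6, 1.0]
width: 85.4
```

```bash
python3 - <<'E'
from h import *
from station import env
s=env.sense();st(s)
c=env.capture('top');cv2.imwrite('pics/t1.png',cv2.resize(c['image'][150:300,120:320],None,fx=4,fy=4,interpolation=cv2.INTER_CUBIC));print(tray(c,(120,180,280,270)))
go(s,(503,250,-5,2.5),(505,200,-5,1),(505,150,-5,1),(505,100,-5,1))
E
```

```text
t 2.35 p [500.2 300.3  -5.3] h 4.03 tilt [-0.002 -0.002] F [0.2 2.6 1. ] w 85.4
((503.09564208984375, 241.71673583984375), (124.5717544555664, 93.75167083740234), 2.1001408100128174)
{'x': -50.4, 'y': -0.7, 'z': -0.2, 'ax': -0.002, 'ay': 0.002, 'az': 0.027}
{'x': -100.4, 'y': -2.2, 'z': -0.0, 'ax': -0.002, 'ay': 0.002, 'az': 0.053}
{'x': -150.3, 'y': -5.8, 'z': 0.1, 'ax': -0.002, 'ay': 0.002, 'az': 0.053}
{'x': -200.2, 'y': -9.3, 'z': 0.2, 'ax': -0.002, 'ay': 0.002, 'az': 0.053}
```

View pics/t1.png

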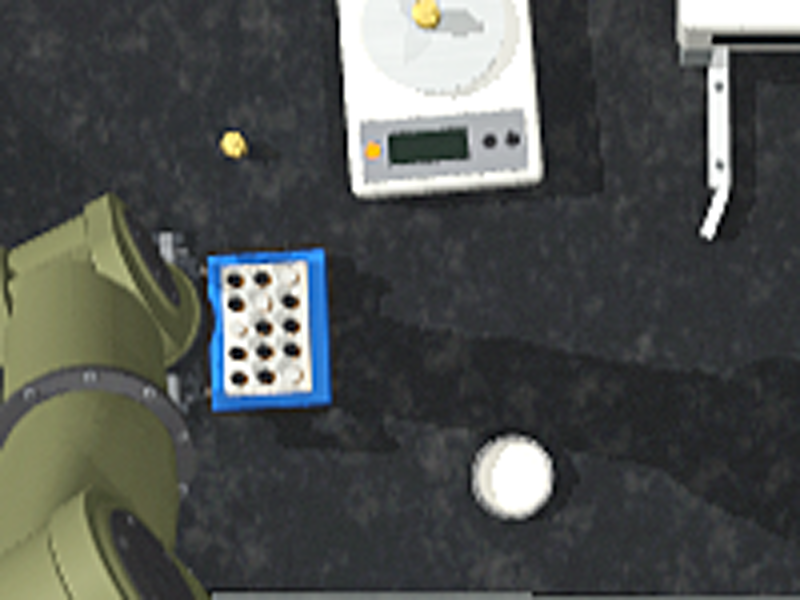

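The tray is flush against both open fingers, and the gap ahead to the dish (crop 512,477) and the balance (crop bottom edge y≈195) is clear. I'll keep pushing.

>>> step_arm([
  {"x":-10,"y":0,"z":0,"ax":0,"ay":0,"az":0.005},
  {"x":-20,"y":0,"z":0,"ax":0,"ay":0,"az":0.01},
  {"x":-31,"y":0,"z":0,"ax":0,"ay":0,"az":0.016},
  {"x":-42,"y":0,"z":0,"ax":0,"ay":0,"az":0.022},
  {"x":-53,"y":-1,"z":0,"ax":0,"ay":0,"az":0.028},
  {"x":-64,"y":-1,"z":0,"ax":0,"ay":0,"az":0.034},
  {"x":-75,"y":-1,"z":0,"ax":0,"ay":0,"az":0.04},
  {"x":-86,"y":-2,"z":0,"ax":0,"ay":0,"az":0.046},
  {"x":-97,"y":-2,"z":0,"ax":0,"ay":0,"az":0.052},
  {"x":-108,"y":-3,"z":0,"ax":0,"ay":0,"az":0.052},
  {"x":-119,"y":-4,"z":0,"ax":0,"ay":0,"az":0.052},
  {"x":-130,"y":-5,"z":0,"ax":0,"ay":0,"az":0.052},
])

```text
time: 3.4
ee_pos: [504.3, 165.1, -4.7]
ee_rot: [2.203, 2.236, -0.009]
ft_force: [-0.1, 1.6, -1.7]
width: 85.5
```

```bash
python3 - <<'E'
from h import *
from station import env
s=env.sense();st(s)
c=env.capture('top');print(tray(c,(120,180,320,270)))
go(s,(505,30,-5,1),(505,-90,-5,1),(505,-108,-5,1))
E
```

```text
t 3.4 p [504.3 165.1  -4.7] h 0.85 tilt [-0.002 -0.006] F [-0.1  1.6 -1.7] w 85.5
((503.314208984375, 108.48031616210938), (122.12480163574219, 90.70098876953125), 0.7022684216499329)
{'x': -135.1, 'y': -1.3, 'z': 1.1, 'ax': -0.002, 'ay': 0.006, 'az': -0.003}
{'x': -255.1, 'y': -3.1, 'z': 1.8, 'ax': -0.002, 'ay': 0.006, 'az': -0.003}
{'x': -273.1, 'y': -3.4, 'z': 1.9, 'ax': -0.002, 'ay': 0.006, 'az': -0.003}
```

>>> step_arm([
  {"x":-10,"y":0,"z":0,"ax":0,"ay":0.006,"az":0},
  {"x":-21,"y":0,"z":0,"ax":0,"ay":0.006,"az":0},
  {"x":-33,"y":0,"z":0,"ax":0,"ay":0.006,"az":0},
  {"x":-45,"y":0,"z":0,"ax":0,"ay":0.006,"az":0},
  {"x":-57,"y":-1,"z":0.5,"ax":0,"ay":0.006,"az":0},
  {"x":-69,"y":-1,"z":0.5,"ax":0,"ay":0.006,"az":0},
  {"x":-81,"y":-1,"z":0.5,"ax":0,"ay":0.006,"az":0},
  {"x":-93,"y":-1,"z":0.5,"ax":0,"ay":0.006,"az":0},
  {"x":-105,"y":-1,"z":1,"ax":0,"ay":0.006,"az":0},
  {"x":-117,"y":-1,"z":1,"ax":0,"ay":0.006,"az":0},
  {"x":-129,"y":-1,"z":1,"ax":0,"ay":0.006,"az":0},
  {"x":-141,"y":-2,"z":1,"ax":0,"ay":0.006,"az":0},
])

```text
time: 4.45
ee_pos: [503.9, 19.7, -4.6]
ee_rot: [-2.208, -2.234, 0.005]
ft_force: [0.0, 0.8, -1.9]
width: 85.7
```

```bash
python3 - <<'E'
from h import *
from station import env
s=env.sense();st(s)
c=env.capture('top');print(tray(c,(220,180,400,270)))
go(s,(505,-90,-5,1),(505,-110,-5,1))
E
```

```text
t 4.45 p [503.9  19.7  -4.6] h 0.68 tilt [-0.003 -0.002] F [ 0.   0.8 -1.9] w 85.7
((503.7404479980469, -56.97238540649414), (119.00666809082031, 53.40788650512695), 0.7018203139305115)
{'x': -109.7, 'y': -0.2, 'z': 0.6, 'ax': -0.003, 'ay': 0.002, 'az': -0.006}
{'x': -129.7, 'y': -0.4, 'z': 0.6, 'ax': -0.003, 'ay': 0.002, 'az': -0.006}
```

>>> step_arm([
  {"x":-11,"y":0,"z":0,"ax":0,"ay":0,"az":-0.003},
  {"x":-23,"y":0,"z":0,"ax":0,"ay":0,"az":-0.006},
  {"x":-35,"y":0,"z":0,"ax":0,"ay":0,"az":-0.006},
  {"x":-47,"y":0,"z":0,"ax":0,"ay":0,"az":-0.006},
  {"x":-59,"y":0,"z":0,"ax":0,"ay":0,"az":-0.006},
  {"x":-71,"y":0,"z":0,"ax":0,"ay":0,"az":-0.006},
  {"x":-83,"y":0,"z":0,"ax":0,"ay":0,"az":-0.006},
  {"x":-95,"y":0,"z":0,"ax":0,"ay":0,"az":-0.006},
  {"x":-107,"y":0,"z":0,"ax":0,"ay":0,"az":-0.006},
  {"x":-117,"y":0,"z":0,"ax":0,"ay":0,"az":-0.006},
  {"x":-124,"y":0,"z":0,"ax":0,"ay":0,"az":-0.006},
  {"x":-129,"y":0,"z":0,"ax":0,"ay":0,"az":-0.006},
])

```text
time: 5.5
ee_pos: [504.2, -113.4, -4.2]
ee_rot: [2.206, 2.237, -0.009]
ft_force: [0.6, 1.4, -1.1]
width: 85.5
```

```bash
python3 - <<'E'
from h import *
from station import env
s=env.sense();st(s)
c=env.capture('top');print(tray(c,(220,180,400,270)))
E
```

```text
t 5.5 p [ 504.2 -113.4   -4.2] h 0.8 tilt [-0.004 -0.004] F [ 0.6  1.4 -1.1] w 85.5
((504.0889587402344, -208.6563262939453), (12.57738208770752, 122.19786071777344), 89.96320343017578)
```

```bash
python3 - <<'E'
from h import *
from station import env
s=env.sense();print(np.round(s['qpos'],2))
go(s,(504,-98,-4,1),(504,-98,90,1),(415,-167,90,91),(415,-167,2,91))
E
```

```text
[ 0.18  0.66 -0.02  2.04  0.04  0.44  0.15]
{'x': 16.3, 'y': -0.1, 'z': -0.2, 'ax': -0.003, 'ay': 0.005, 'az': -0.004}
{'x': 15.8, 'y': -0.4, 'z': -94.2, 'ax': -0.003, 'ay': 0.005, 'az': -0.004}
{'x': -52.0, 'y': -90.3, 'z': -93.5, 'ax': -0.006, 'ay': 0.001, 'az': -1.575}
{'x': -51.6, 'y': -90.0, 'z': -5.5, 'ax': -0.006, 'ay': 0.001, 'az': -1.575}
```

>>> step_arm([
  {"x":8,"y":0,"z":0,"ax":0,"ay":0,"az":0},
  {"x":16,"y":0,"z":-4,"ax":0,"ay":0,"az":0},
  {"x":16,"y":0,"z":-35,"ax":0,"ay":0,"az":0},
  {"x":16,"y":0,"z":-70,"ax":0,"ay":0,"az":-0.1},
  {"x":14,"y":-4,"z":-92,"ax":0,"ay":0,"az":-0.22},
  {"x":8,"y":-14,"z":-94,"ax":0,"ay":0,"az":-0.34},
  {"x":0,"y":-26,"z":-94,"ax":0,"ay":0,"az":-0.46},
  {"x":-8,"y":-38,"z":-94,"ax":0,"ay":0,"az":-0.58},
  {"x":-16,"y":-50,"z":-94,"ax":0,"ay":0,"az":-0.7},
  {"x":-24,"y":-62,"z":-94,"ax":0,"ay":0,"az":-0.82},
  {"x":-32,"y":-74,"z":-94,"ax":0,"ay":0,"az":-0.94},
  {"x":-40,"y":-84,"z":-94,"ax":0,"ay":0,"az":-1.06},
])

```text
time: 6.55
ee_pos: [420.5, -153.7, 90.8]
ee_rot: [-0.761, -3.046, 0.009]
ft_force: [0.1, -0.7, -0.2]
width: 85.6
```

```bash
python3 - <<'E'
from h import *
from station import env
s=env.sense();st(s)
go(s,(415,-167,85,91),(415,-167,3,91))
E
```

```text
t 6.55 p [ 420.5 -153.7   90.8] h 61.95 tilt [-0.003 -0.005] F [ 0.1 -0.7 -0.2] w 85.6
{'x': -1.4, 'y': -14.3, 'z': 5.8, 'ax': -0.006, 'ay': -0.002, 'az': -0.507}
{'x': -1.4, 'y': -13.8, 'z': 87.8, 'ax': -0.006, 'ay': -0.002, 'az': -0.507}
```

>>> step_arm([
  {"x":0,"y":-4,"z":2,"ax":0,"ay":0,"az":-0.12},
  {"x":-1,"y":-8,"z":4,"ax":0,"ay":0,"az":-0.24},
  {"x":-1,"y":-12,"z":6,"ax":0,"ay":0,"az":-0.36},
  {"x":-1,"y":-14,"z":8,"ax":-0.006,"ay":-0.002,"az":-0.48},
  {"x":-1,"y":-14,"z":20,"ax":-0.006,"ay":-0.002,"az":-0.507},
  {"x":-1,"y":-14,"z":45,"ax":-0.006,"ay":-0.002,"az":-0.507},
  {"x":-1,"y":-14,"z":68,"ax":-0.006,"ay":-0.002,"az":-0.507},
  {"x":-1,"y":-14,"z":80,"ax":-0.006,"ay":-0.002,"az":-0.507},
  {"x":-1,"y":-14,"z":87,"ax":-0.006,"ay":-0.002,"az":-0.507},
  {"x":-1,"y":-14,"z":87,"ax":-0.006,"ay":-0.002,"az":-0.507},
], claw=0.18)

```text
time: 7.38
ee_pos: [414.2, -165.5, 3.0]
ee_rot: [0.031, -3.14, -0.002]
ft_force: [0.0, 0.8, 0.6]
width: 50.2
```

```bash
python3 - <<'E'
from h import *
from station import env
s=env.sense();st(s);print(np.round(s['qpos'],2))
c=env.capture('top');print(tray(c,(220,180,400,270)));d=env.capture('scene')
cv2.imwrite('pics/t2.png',np.hstack([cv2.resize(c['image'][150:280,240:370],(400,400)),cv2.resize(d['image'][180:310,200:330],(400,400))]))
go(s,(428,-167,3,91),(450,-167,3,91))
E
```

```text
t 7.38 p [ 414.2 -165.5    3. ] h 91.12 tilt [-0.002  0.001] F [0.  0.8 0.6] w 50.2
[ 0.57  0.61 -0.35  2.22  0.53  0.4   1.37]
((504.62396240234375, -171.67068481445312), (122.1412353515625, 92.69393920898438), 2.0873143672943115)
{'x': -13.7, 'y': -1.7, 'z': -0.0, 'ax': 0.001, 'ay': -0.002, 'az': 0.002}
{'x': -35.7, 'y': -2.2, 'z': -0.0, 'ax': 0.001, 'ay': -0.002, 'az': 0.002}
```

View pics/t2.png

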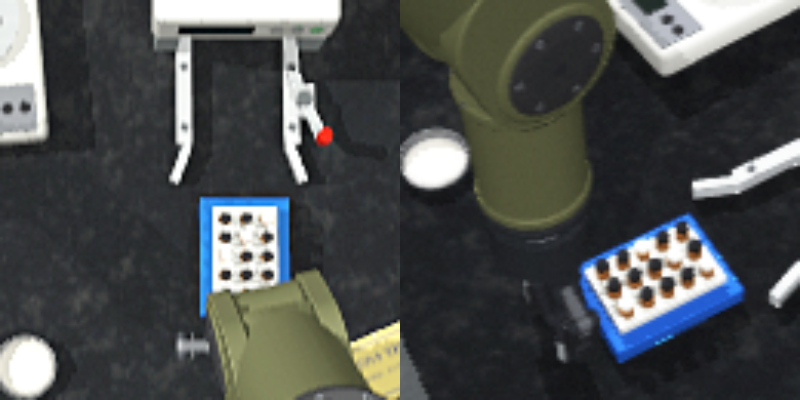

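The tray sits squarely at about (505,-171) in front of the flare and roughly 4 mm right of the bay axis. I'll push it in while drifting slightly left.

```bash
python3 - <<'E'
from h import *
from station import env
s=env.sense()
go(s,(418,-170.5,3,91),(432,-170.5,3,91),(480,-168.5,3,91),(530,-166,3,91))
E
```

```text
{'x': -3.0, 'y': -4.3, 'z': 1.3, 'ax': 0.0, 'ay': 0.0, 'az': 0.001}
{'x': -17.0, 'y': -4.6, 'z': 1.3, 'ax': 0.0, 'ay': 0.0, 'az': 0.001}
{'x': -65.0, 'y': -3.5, 'z': 1.3, 'ax': 0.0, 'ay': 0.0, 'az': 0.001}
{'x': -115.0, 'y': -1.9, 'z': 1.3, 'ax': 0.0, 'ay': 0.0, 'az': 0.001}
```

>>> step_arm([
  {"x":-2,"y":-3,"z":0,"ax":0,"ay":0,"az":0},
  {"x":-5,"y":-4.5,"z":0,"ax":0,"ay":0,"az":0},
  {"x":-12,"y":-4.6,"z":0.5,"ax":0,"ay":0,"az":0},
  {"x":-18,"y":-4.6,"z":1,"ax":0,"ay":0,"az":0},
  {"x":-26,"y":-4.4,"z":1,"ax":0,"ay":0,"az":0},
  {"x":-36,"y":-4.2,"z":1,"ax":0,"ay":0,"az":0},
  {"x":-46,"y":-3.9,"z":1,"ax":0,"ay":0,"az":0},
  {"x":-56,"y":-3.7,"z":1,"ax":0,"ay":0,"az":0},
  {"x":-65,"y":-3.5,"z":1,"ax":0,"ay":0,"az":0},
  {"x":-73,"y":-3.2,"z":1,"ax":0,"ay":0,"az":0},
  {"x":-80,"y":-3,"z":1,"ax":0,"ay":0,"az":0},
  {"x":-87,"y":-2.8,"z":1,"ax":0,"ay":0,"az":0},
])

```text
time: 8.48
ee_pos: [502.4, -167.0, 3.1]
ee_rot: [0.03, -3.141, -0.001]
ft_force: [-3.1, 0.7, 0.9]
width: 50.5
```

```bash
python3 - <<'E'
from h import *
from station import env
s=env.sense();st(s)
c=env.capture('top');print(tray(c,(270,150,350,270)))
go(s,(530,-166,3,91),(550,-165.7,3,91),(570,-165.4,3,91))
E
```

```text
t 8.48 p [ 502.4 -167.     3.1] h 91.11 tilt [-0.001  0.001] F [-3.1  0.7  0.9] w 50.5
((572.7716674804688, -166.42918395996094), (117.64878845214844, 91.61152648925781), 0.31746482849121094)
{'x': -27.6, 'y': 0.4, 'z': 0.1, 'ax': 0.001, 'ay': -0.001, 'az': 0.002}
{'x': -47.6, 'y': 0.3, 'z': 0.1, 'ax': 0.001, 'ay': -0.001, 'az': 0.002}
{'x': -67.6, 'y': 0.2, 'z': 0.1, 'ax': 0.001, 'ay': -0.001, 'az': 0.002}
```

>>> step_arm([
  {"x":-6,"y":0.2,"z":0,"ax":0,"ay":0,"az":0},
  {"x":-12,"y":0.3,"z":0,"ax":0,"ay":0,"az":0},
  {"x":-18,"y":0.3,"z":0,"ax":0,"ay":0,"az":0},
  {"x":-24,"y":0.3,"z":0,"ax":0,"ay":0,"az":0},
  {"x":-30,"y":0.3,"z":0,"ax":0,"ay":0,"az":0},
  {"x":-36,"y":0.3,"z":0,"ax":0,"ay":0,"az":0},
  {"x":-42,"y":0.3,"z":0,"ax":0,"ay":0,"az":0},
  {"x":-48,"y":0.3,"z":0,"ax":0,"ay":0,"az":0},
])

```text
time: 9.2
ee_pos: [553.0, -165.6, 3.4]
ee_rot: [-0.031, 3.139, 0.001]
ft_force: [-1.4, 0.4, -1.3]
width: 50.8
```

```bash
python3 - <<'E'
from h import *
from station import env
s=env.sense();st(s)
c=env.capture('top');print(tray(c,(270,140,350,270)))
go(s,(600,-165,3,91),(615,-164.7,3,91))
E
```

```text
t 9.2 p [ 553.  -165.6    3.4] h 91.12 tilt [0.002 0.001] F [-1.4  0.4 -1.3] w 50.8
((625.1670532226562, -164.7404022216797), (115.42215728759766, 88.81465148925781), 0.31747281551361084)
{'x': -47.0, 'y': -0.3, 'z': 0.5, 'ax': 0.001, 'ay': 0.002, 'az': 0.002}
{'x': -62.0, 'y': -0.3, 'z': 0.5, 'ax': 0.001, 'ay': 0.002, 'az': 0.002}
```

>>> step_arm([
  {"x":-6,"y":0,"z":0,"ax":0,"ay":0,"az":0},
  {"x":-12,"y":0,"z":0,"ax":0,"ay":0,"az":0},
  {"x":-18,"y":-0.1,"z":0,"ax":0,"ay":0,"az":0},
  {"x":-24,"y":-0.1,"z":0,"ax":0,"ay":0,"az":0},
  {"x":-30,"y":-0.2,"z":0,"ax":0,"ay":0,"az":0},
  {"x":-36,"y":-0.3,"z":0.3,"ax":0,"ay":0,"az":0},
  {"x":-42,"y":-0.3,"z":0.3,"ax":0,"ay":0,"az":0},
  {"x":-48,"y":-0.3,"z":0.3,"ax":0,"ay":0,"az":0},
  {"x":-53,"y":-0.3,"z":0.3,"ax":0,"ay":0,"az":0},
  {"x":-57,"y":-0.3,"z":0.3,"ax":0,"ay":0,"az":0},
  {"x":-59,"y":-0.3,"z":0.3,"ax":0,"ay":0,"az":0},
  {"x":-60,"y":-0.3,"z":0.3,"ax":0,"ay":0,"az":0},
])

```text
time: 10.25
ee_pos: [614.8, -164.4, 3.5]
ee_rot: [-0.031, 3.137, 0.002]
ft_force: [-2.7, 0.2, 1.0]
width: 50.2
```

```bash
python3 - <<'E'
from h import *
from station import env
s=env.sense();st(s)
c=env.capture('top');s=env.sense();st(s);print(tray(c,(270,140,350,270)))
go(s,(622,-164.6,3,91))
E
```

```text
t 10.25 p [ 614.8 -164.4    3.5] h 91.14 tilt [0.004 0.001] F [-2.7  0.2  1. ] w 50.2
t 10.3 p [ 614.9 -164.5    3.5] h 91.14 tilt [0.004 0.001] F [-0.6 -0.6  0.2] w 50.4
((682.2457885742188, -124.79056549072266), (96.58564758300781, 9.548626899719238), 0.3174600303173065)
{'x': -7.1, 'y': -0.3, 'z': 0.6, 'ax': 0.001, 'ay': 0.004, 'az': 0.002}
```

>>> step_arm([
  {"x":-0.8,"y":0,"z":0,"ax":0,"ay":0,"az":0},
  {"x":-1.6,"y":0,"z":0,"ax":0,"ay":0,"az":0},
  {"x":-2.4,"y":0,"z":0.2,"ax":0,"ay":0,"az":0},
  {"x":-2.4,"y":0,"z":0.2,"ax":0,"ay":0,"az":0},
])

```text
time: 10.63
ee_pos: [617.2, -164.5, 3.4]
ee_rot: [-0.031, 3.137, 0.002]
ft_force: [-1.1, -0.3, 1.0]
width: 50.6
```

>>> step_arm([
  {"x":-0.8,"y":0,"z":0,"ax":0,"ay":0,"az":0},
  {"x":-1.6,"y":0,"z":0,"ax":0,"ay":0,"az":0},
  {"x":-2.4,"y":0,"z":0.2,"ax":0,"ay":0,"az":0},
])

```text
time: 10.88
ee_pos: [619.7, -164.5, 3.2]
ee_rot: [-0.031, 3.137, 0.001]
ft_force: [-2.1, 0.0, 1.6]
width: 50.5
```

>>> step_arm([
  {"x":-0.8,"y":0,"z":0,"ax":0,"ay":0,"az":0},
  {"x":-1.6,"y":0,"z":0,"ax":0,"ay":0,"az":0},
  {"x":-2.4,"y":0,"z":0,"ax":0,"ay":0,"az":0},
])

```text
time: 11.13
ee_pos: [622.2, -164.4, 3.3]
ee_rot: [-0.031, 3.137, 0.001]
ft_force: [-1.9, -0.8, 0.8]
width: 50.3
```

>>> step_arm([
  {"x":-0.8,"y":0,"z":0,"ax":0,"ay":0,"az":0},
  {"x":-1.6,"y":0,"z":0,"ax":0,"ay":0,"az":0},
  {"x":-2.4,"y":0,"z":0,"ax":0,"ay":0,"az":0},
])

```text
time: 11.38
ee_pos: [624.7, -164.4, 3.3]
ee_rot: [-0.031, 3.137, 0.001]
ft_force: [-1.7, 0.5, 0.5]
width: 50.4
```

>>> step_arm([
  {"x":-0.8,"y":0,"z":0,"ax":0,"ay":0,"az":0},
  {"x":-1.6,"y":0,"z":0,"ax":0,"ay":0,"az":0},
  {"x":-2.4,"y":0,"z":0,"ax":0,"ay":0,"az":0},
])

```text
time: 11.63
ee_pos: [625.9, -164.4, 3.1]
ee_rot: [-0.031, 3.14, 0.001]
ft_force: [-7.3, 0.6, 5.3]
width: 50.4
```

>>> step_arm([
  {"x":-1.4,"y":0,"z":0,"ax":0,"ay":0,"az":0},
  {"x":-1.7,"y":0,"z":0,"ax":0,"ay":0,"az":0},
])

```text
time: 11.8
ee_pos: [625.9, -164.4, 3.0]
ee_rot: [0.031, -3.139, -0.001]
ft_force: [-8.3, 0.7, 5.9]
width: 50.3
```

```bash
python3 - <<'E'
from h import *
from station import env
s=env.sense();st(s);env.capture('scene');st(env.sense());env.capture('scene');st(env.sense())
E
```

```text
t 11.8 p [ 625.9 -164.4    3. ] h 91.12 tilt [-0.002  0.001] F [-8.3  0.7  5.9] w 50.3
t 11.85 p [ 625.9 -164.4    3. ] h 91.12 tilt [-0.002  0.001] F [-7.9  0.8  5.2] w 50.0
t 11.9 p [ 625.9 -164.4    3. ] h 91.13 tilt [-0.002  0.001] F [-6.8  0.2  4.2] w 50.3
```

>>> step_arm([
  {"x":1,"y":0,"z":0,"ax":0,"ay":0,"az":0},
  {"x":3,"y":0,"z":0,"ax":0,"ay":0,"az":0},
  {"x":10,"y":0,"z":0,"ax":0,"ay":0,"az":0},
  {"x":25,"y":0,"z":0,"ax":0,"ay":0,"az":0},
  {"x":40,"y":0,"z":-10,"ax":0,"ay":0,"az":0},
  {"x":60,"y":0,"z":-40,"ax":0,"ay":0,"az":0},
  {"x":80,"y":0,"z":-75,"ax":0,"ay":0,"az":0},
  {"x":110,"y":0,"z":-100,"ax":0,"ay":0,"az":0},
  {"x":140,"y":0,"z":-100,"ax":0,"ay":0,"az":0},
  {"x":170,"y":0,"z":-100,"ax":0,"ay":0,"az":0},
], claw=0.18)

```text
time: 12.73
ee_pos: [456.0, -168.0, 105.0]
ee_rot: [-0.031, 3.139, -0.002]
ft_force: [-0.6, -0.1, -0.7]
width: 49.8
```

```bash
python3 - <<'E'
from h import *
from station import env
st(env.sense())
c=env.capture('top');d=env.capture('scene');print(tray(c,(270,140,350,270)))
m=mask(c,(0,150,80),(6,255,255),(335,180,355,205));ys,xs=np.nonzero(m);print(len(xs),ray(c,[xs.mean(),ys.mean()],50))
m=mask(d,(0,150,80),(6,255,255),(325,255,352,282));ys,xs=np.nonzero(m);print(len(xs),ray(d,[xs.mean(),ys.mean()],40))
cv2.imwrite('pics/t3.png',np.hstack([cv2.resize(c['image'][140:240,280:380],(400,400),interpolation=2),cv2.resize(d['image'][205:295,290:380],(400,400),interpolation=2)]))
E
```

```text
t 12.73 p [ 456. -168.  105.] h 91.13 tilt [ 0.003 -0.001] F [-0.6 -0.1 -0.7] w 49.8
((682.748779296875, -164.58267211914062), (97.15061950683594, 89.13724517822266), 0.3174949884414673)
23 [[ 624.83977328 -249.18922694   50.        ]]
50 [[ 624.91942491 -251.62654394   40.        ]]
```

View pics/t3.png

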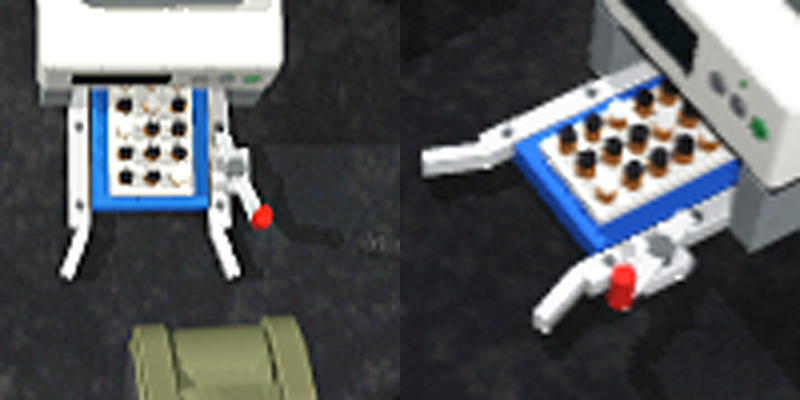

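The tray is home: its rear edge is at x≈635, so its centre is at sampler x≈-27, square between the rails. The clip is still open, with the knob at about (626,-250). Next I'll shut the gripper and position it beside the knob.

```bash
cat >> h.py <<'E'
P=np.array([668.,-231.])
def arc(th,gap,z=30):
    k=P+45*np.array([-np.cos(th),-np.sin(th)]);t=np.array([np.sin(th),-np.cos(th)]);p=k-(18.5+gap)*t
    return (p[0],p[1],z,np.degrees(th))
E
python3 - <<'E'
from h import *
from station import env
s=env.sense();a=arc(.42,9,90);print(a);go(s,a,arc(.42,9,30))
E
```

```text
(np.float64(615.6975852268079), np.float64(-224.23927452909217), 90, np.float64(24.064227395494576))
{'x': -164.0, 'y': -58.7, 'z': 12.7, 'ax': -0.004, 'ay': -0.004, 'az': 1.169}
{'x': -164.4, 'y': -58.6, 'z': 72.7, 'ax': -0.004, 'ay': -0.004, 'az': 1.169}
```

>>> step_arm([
  {"x":-14,"y":-5,"z":0,"ax":0,"ay":0,"az":0.1},
  {"x":-29,"y":-10,"z":0,"ax":0,"ay":0,"az":0.2},
  {"x":-44,"y":-16,"z":0,"ax":0,"ay":0,"az":0.3},
  {"x":-60,"y":-22,"z":0,"ax":0,"ay":0,"az":0.4},
  {"x":-76,"y":-28,"z":0,"ax":0,"ay":0,"az":0.51},
  {"x":-92,"y":-34,"z":0,"ax":0,"ay":0,"az":0.62},
  {"x":-108,"y":-40,"z":0,"ax":0,"ay":0,"az":0.73},
  {"x":-124,"y":-46,"z":0,"ax":0,"ay":0,"az":0.84},
  {"x":-140,"y":-51,"z":0,"ax":0,"ay":0,"az":0.95},
  {"x":-154,"y":-55,"z":5,"ax":0,"ay":0,"az":1.06},
  {"x":-164,"y":-58,"z":10,"ax":0,"ay":0,"az":1.16},
  {"x":-164,"y":-58.7,"z":13,"ax":0,"ay":0,"az":1.169},
], claw=-1)

```text
time: 13.83
ee_pos: [617.9, -224.0, 88.9]
ee_rot: [-1.713, -2.63, 0.005]
ft_force: [-0.3, 0.2, -0.4]
width: -0.0
```

```bash
python3 - <<'E'
from h import *
from station import env
s=env.sense();st(s);go(s,arc(.42,9,30))
E
```

```text
t 13.83 p [ 617.9 -224.    88.9] h 23.84 tilt [-0.004 -0.001] F [-0.3  0.2 -0.4] w -0.0
{'x': 0.6, 'y': -1.9, 'z': 59.0, 'ax': -0.004, 'ay': -0.0, 'az': -0.004}
```

>>> step_arm([
  {"x":0.6,"y":-2,"z":10,"ax":0,"ay":0,"az":0},
  {"x":0.6,"y":-2,"z":22,"ax":0,"ay":0,"az":0},
  {"x":0.6,"y":-2,"z":34,"ax":0,"ay":0,"az":0},
  {"x":0.6,"y":-2,"z":45,"ax":0,"ay":0,"az":0},
  {"x":0.6,"y":-2,"z":53,"ax":0,"ay":0,"az":0},
  {"x":0.6,"y":-2,"z":58,"ax":0,"ay":0,"az":0},
  {"x":0.6,"y":-2,"z":59,"ax":0,"ay":0,"az":0},
])

```text
time: 14.42
ee_pos: [614.9, -224.1, 28.6]
ee_rot: [-1.712, -2.629, 0.006]
ft_force: [-0.4, -0.2, -0.2]
width: 0.3
```

```bash
python3 - <<'E'
from h import *
from station import env
s=env.sense();st(s)
c=env.capture('top');d=env.capture('scene')
cv2.imwrite('pics/t4.png',np.hstack([cv2.resize(c['image'][140:240,280:380],(400,400),interpolation=2),cv2.resize(d['image'][205:295,290:380],(400,400),interpolation=2)]))
go(s,arc(.42,4),arc(.42,0),*[arc(t,0) for t in np.arange(.5,1.01,.1)])
E
```

```text
t 14.42 p [ 614.9 -224.1   28.6] h 23.86 tilt [-0.006 -0.001] F [-0.4 -0.2 -0.2] w 0.3
{'x': -5.4, 'y': 0.7, 'z': -1.4, 'ax': -0.005, 'ay': -0.002, 'az': -0.004}
{'x': -9.4, 'y': 0.7, 'z': -1.5, 'ax': -0.005, 'ay': -0.002, 'az': -0.004}
{'x': -13.1, 'y': -0.6, 'z': -1.5, 'ax': -0.005, 'ay': -0.002, 'az': -0.084}
{'x': -17.8, 'y': -1.8, 'z': -1.5, 'ax': -0.005, 'ay': -0.002, 'az': -0.184}
{'x': -22.6, 'y': -2.6, 'z': -1.5, 'ax': -0.005, 'ay': -0.002, 'az': -0.284}
{'x': -27.4, 'y': -2.9, 'z': -1.5, 'ax': -0.005, 'ay': -0.003, 'az': -0.384}
{'x': -32.3, 'y': -2.6, 'z': -1.5, 'ax': -0.005, 'ay': -0.003, 'az': -0.484}
{'x': -37.1, 'y': -1.9, 'z': -1.5, 'ax': -0.005, 'ay': -0.003, 'az': -0.584}
```

View pics/t4.png

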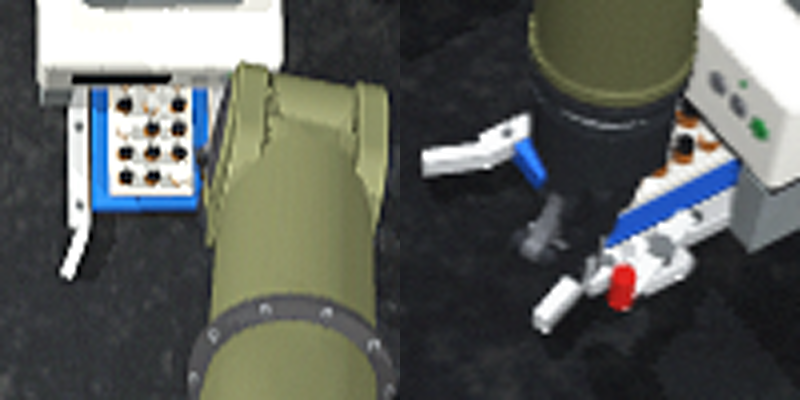

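The shut fingers stand beside the knob (scene crop 622,287), clear of the rail and tray. Before sweeping, I'll check how high the wrist is relative to the 162 mm head.

```bash
python3 - <<'E'
from h import *
from station import env
s=env.sense()
d=env.capture('scene');c=env.capture('top')
for z in (30,80,120,150,180,200,240,280):
    a=proj(d,[[615,-224,z]])[0];b=proj(c,[[615,-224,z]])[0]
    print(z,'scene crop',(400+(a[0]-290)*4.444).round(),((a[1]-205)*4.444).round(),'top crop',((b-[280,140])*4).round())
for z in (160,200,250,300,350): print(z,ray(c,[280+300/4,140+70/4],z).round())
E
```

```text
30 scene crop 577.0 267.0 top crop [225. 231.]
80 scene crop 584.0 217.0 top crop [233. 222.]
120 scene crop 589.0 175.0 top crop [240. 214.]
150 scene crop 594.0 141.0 top crop [245. 208.]
180 scene crop 599.0 105.0 top crop [250. 202.]
200 scene crop 602.0 80.0 top crop [254. 198.]
240 scene crop 609.0 28.0 top crop [262. 189.]
280 scene crop 617.0 -29.0 top crop [270. 179.]
160 [[ 716. -263.  160.]]
200 [[ 707. -257.  200.]]
250 [[ 696. -249.  250.]]
300 [[ 685. -241.  300.]]
350 [[ 673. -234.  350.]]
```

>>> step_arm([
  {"x":-5,"y":0.7,"z":-1,"ax":0,"ay":0,"az":0},
  {"x":-9,"y":0.7,"z":-1.5,"ax":0,"ay":0,"az":0},
  {"x":-11,"y":0,"z":-1.5,"ax":0,"ay":0,"az":-0.04},
  {"x":-13,"y":-0.6,"z":-1.5,"ax":0,"ay":0,"az":-0.084},
  {"x":-15.5,"y":-1.2,"z":-1.5,"ax":0,"ay":0,"az":-0.134},
  {"x":-17.8,"y":-1.8,"z":-1.5,"ax":0,"ay":0,"az":-0.184},
  {"x":-20.2,"y":-2.2,"z":-1.5,"ax":0,"ay":0,"az":-0.234},
  {"x":-22.6,"y":-2.6,"z":-1.5,"ax":0,"ay":0,"az":-0.284},
  {"x":-25,"y":-2.8,"z":-1.5,"ax":0,"ay":0,"az":-0.334},
  {"x":-27.4,"y":-2.9,"z":-1.5,"ax":0,"ay":0,"az":-0.384},
])

```text
time: 15.45
ee_pos: [624.8, -250.5, 32.5]
ee_rot: [-1.176, -2.911, 0.003]
ft_force: [-0.9, 2.3, 0.7]
width: 0.1
```

```bash
python3 - <<'E'
from h import *
from station import env
s=env.sense();st(s)
d=env.capture('scene')
m=mask(d,(0,150,80),(6,255,255),(325,255,375,300));ys,xs=np.nonzero(m);k=ray(d,[xs.mean(),ys.mean()],40)[0];print(len(xs),k,'theta',np.arctan2(P[1]-k[1],P[0]-k[0]))
go(s,*[arc(t,0) for t in np.arange(.8,1.61,.1)])
E
```

```text
t 15.45 p [ 624.8 -250.5   32.5] h 46.0 tilt [-0.002 -0.001] F [-0.9  2.3  0.7] w 0.1
56 [ 636.06350713 -266.16159859   40.        ] theta 0.8334267352238246
{'x': 1.1, 'y': -0.9, 'z': 2.5, 'ax': -0.002, 'ay': -0.001, 'az': 0.003}
{'x': -3.5, 'y': -2.6, 'z': 2.5, 'ax': -0.002, 'ay': -0.001, 'az': -0.097}
{'x': -8.2, 'y': -3.7, 'z': 2.5, 'ax': -0.002, 'ay': -0.001, 'az': -0.197}
{'x': -13.1, 'y': -4.4, 'z': 2.5, 'ax': -0.002, 'ay': -0.001, 'az': -0.297}
{'x': -17.9, 'y': -4.6, 'z': 2.5, 'ax': -0.002, 'ay': -0.002, 'az': -0.397}
{'x': -22.8, 'y': -4.4, 'z': 2.5, 'ax': -0.002, 'ay': -0.002, 'az': -0.497}
{'x': -27.6, 'y': -3.6, 'z': 2.5, 'ax': -0.002, 'ay': -0.002, 'az': -0.597}
{'x': -32.3, 'y': -2.4, 'z': 2.5, 'ax': -0.002, 'ay': -0.002, 'az': -0.697}
{'x': -36.8, 'y': -0.7, 'z': 2.5, 'ax': -0.002, 'ay': -0.002, 'az': -0.797}
```

>>> step_arm([
  {"x":-1,"y":-1.7,"z":2,"ax":0,"ay":0,"az":-0.05},
  {"x":-3.5,"y":-2.6,"z":2,"ax":0,"ay":0,"az":-0.1},
  {"x":-5.8,"y":-3.2,"z":2,"ax":0,"ay":0,"az":-0.15},
  {"x":-8.2,"y":-3.7,"z":2,"ax":0,"ay":0,"az":-0.2},
  {"x":-10.6,"y":-4.1,"z":2,"ax":0,"ay":0,"az":-0.25},
  {"x":-13.1,"y":-4.4,"z":2,"ax":0,"ay":0,"az":-0.3},
  {"x":-15.5,"y":-4.5,"z":2,"ax":0,"ay":0,"az":-0.35},
  {"x":-17.9,"y":-4.6,"z":2,"ax":0,"ay":0,"az":-0.4},
  {"x":-20.3,"y":-4.5,"z":2,"ax":0,"ay":0,"az":-0.45},
  {"x":-22.8,"y":-4.4,"z":2,"ax":0,"ay":0,"az":-0.5},
  {"x":-25.2,"y":-4,"z":2,"ax":0,"ay":0,"az":-0.55},
  {"x":-27.6,"y":-3.6,"z":2,"ax":0,"ay":0,"az":-0.6},
])

```text
time: 16.5
ee_pos: [641.8, -273.1, 30.5]
ee_rot: [-0.258, -3.128, 0.003]
ft_force: [-1.7, 1.5, 0.2]
width: -0.1
```

```bash
python3 - <<'E'
from h import *
from station import env
s=env.sense();st(s)
d=env.capture('scene')
m=mask(d,(0,150,80),(6,255,255),(325,255,385,310));ys,xs=np.nonzero(m);k=ray(d,[xs.mean(),ys.mean()],40)[0];print(len(xs),k,'theta',np.arctan2(P[1]-k[1],P[0]-k[0]))
go(s,*[arc(t,0) for t in (1.45,1.5,1.55,1.6)])
E
```

```text
t 16.5 p [ 641.8 -273.1   30.5] h 80.59 tilt [-0.004 -0.001] F [-1.7  1.5  0.2] w -0.1
1 [ 670.15649518 -272.09429803   40.        ] theta 1.6232249852524296
{'x': -2.5, 'y': 0.1, 'z': 0.5, 'ax': -0.002, 'ay': -0.003, 'az': -0.044}
{'x': -4.8, 'y': -0.7, 'z': 0.5, 'ax': -0.002, 'ay': -0.003, 'az': -0.094}
{'x': -7.1, 'y': -1.3, 'z': 0.5, 'ax': -0.002, 'ay': -0.003, 'az': -0.144}
{'x': -9.5, 'y': -1.9, 'z': 0.5, 'ax': -0.002, 'ay': -0.003, 'az': -0.194}
```

>>> step_arm([
  {"x":-1.2,"y":0,"z":0,"ax":0,"ay":0,"az":-0.03},
  {"x":-2.5,"y":0,"z":0,"ax":0,"ay":0,"az":-0.05},
  {"x":-3.6,"y":-0.3,"z":0,"ax":0,"ay":0,"az":-0.07},
  {"x":-4.8,"y":-0.7,"z":0,"ax":0,"ay":0,"az":-0.1},
  {"x":-6,"y":-1,"z":0,"ax":0,"ay":0,"az":-0.12},
  {"x":-7.1,"y":-1.3,"z":0,"ax":0,"ay":0,"az":-0.15},
])

```text
time: 17.05
ee_pos: [648.6, -277.0, 30.4]
ee_rot: [-0.018, -3.138, 0.004]
ft_force: [-2.4, -1.1, 0.7]
width: -0.6
```

Heading is now about 90°. I'll push straight on in +x by small steps until the end stop is felt.

>>> step_arm([
  {"x":-0.8,"y":0,"z":0,"ax":0,"ay":0,"az":0},
  {"x":-1.6,"y":0,"z":0,"ax":0,"ay":0,"az":0},
  {"x":-2.4,"y":0,"z":0,"ax":0,"ay":0,"az":0},
])

```text
time: 17.3
ee_pos: [650.3, -277.3, 30.3]
ee_rot: [-0.02, -3.136, 0.005]
ft_force: [-6.4, -0.0, 3.7]
width: -0.0
```

>>> step_arm([
  {"x":-1.6,"y":0,"z":0,"ax":0,"ay":0,"az":0},
  {"x":-1.8,"y":0,"z":0,"ax":0,"ay":0,"az":0},
])

```text
time: 17.47
ee_pos: [650.4, -277.4, 30.2]
ee_rot: [-0.022, -3.133, 0.005]
ft_force: [-8.3, 1.4, 5.4]
width: 0.1
```

>>> step_arm([
  {"x":2,"y":0,"z":0,"ax":0,"ay":0,"az":0},
  {"x":8,"y":0,"z":0,"ax":0,"ay":0,"az":0},
  {"x":18,"y":0,"z":0,"ax":0,"ay":0,"az":0},
  {"x":30,"y":0,"z":-10,"ax":0,"ay":0,"az":0},
  {"x":40,"y":0,"z":-40,"ax":0,"ay":0,"az":0},
  {"x":60,"y":0,"z":-75,"ax":0,"ay":0,"az":0},
  {"x":90,"y":0,"z":-105,"ax":0,"ay":0,"az":0},
  {"x":120,"y":0,"z":-130,"ax":0,"ay":0,"az":0},
  {"x":155,"y":0,"z":-140,"ax":0,"ay":0,"az":0},
  {"x":190,"y":0,"z":-140,"ax":0,"ay":0,"az":0},
  {"x":210,"y":0,"z":-140,"ax":0,"ay":0,"az":0},
  {"x":210,"y":0,"z":-140,"ax":0,"ay":0,"az":0},
])

```text
time: 18.47
ee_pos: [437.2, -274.8, 172.8]
ee_rot: [-0.027, -3.13, 0.008]
ft_force: [-0.5, -0.4, 0.2]
width: 0.1
```

```bash
python3 - <<'E'
from h import *
from station import env
s=env.sense();st(s)
c=env.capture('top');d=env.capture('scene');print(tray(c,(270,140,350,270)))
for im,z,roi in((c,48,(335,150,375,205)),(d,40,(325,240,400,310))):
    m=mask(im,(0,150,80),(6,255,255),roi);ys,xs=np.nonzero(m);k=ray(im,[xs.mean(),ys.mean()],z)[0];print(len(xs),k,'theta',np.arctan2(P[1]-k[1],P[0]-k[0]))
T=pickle.load(open('pics/top0.pkl','rb'))
df=cv2.absdiff(T['image'],c['image']).max(2)
print('diff balance/weights',(df[120:205,165:262]>40).sum(),'dish',(df[255:282,232:265]>40).sum(),'right',(df[190:290,380:420]>40).sum())
cv2.imwrite('pics/t5.png',np.hstack([cv2.resize(c['image'][140:240,280:380],(400,400),interpolation=2),cv2.resize(d['image'][205:295,290:380],(400,400),interpolation=2)]))
E
```

```text
t 18.47 p [ 437.2 -274.8  172.8] h 89.02 tilt [-0.011 -0.005] F [-0.5 -0.4  0.2] w 0.1
((682.4649047851562, -164.33743286132812), (96.58564758300781, 88.64352416992188), 0.31746330857276917)
25 [ 667.05191196 -276.11627464   48.        ] theta 1.549785094762479
57 [ 668.79673275 -277.68897921   40.        ] theta 1.5878593562799197
diff balance/weights 1 dish 0 right 2060
```

View pics/t5.png

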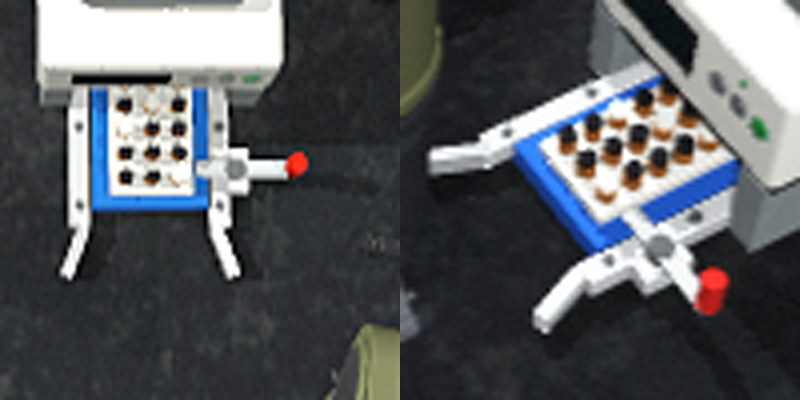

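```bash
python3 - <<'E'
from h import *
from station import env
S=pickle.load(open('pics/scene0.pkl','rb'));d=env.capture('scene')
df=cv2.absdiff(S['image'],d['image']).max(2)
print('tissue',(df[315:365,245:300]>40).sum(),'block',(df[335:355,305:330]>40).sum(),'marker',(df[318:355,356:382]>40).sum(),'balance',(df[145:205,250:340]>40).sum())
st(env.sense());print(env.finish_job())
E
```

```text
tissue 0 block 0 marker 3 balance 2435
t 18.62 p [ 442.6 -274.2  172.7] h 89.19 tilt [-0.007 -0.004] F [ 0.9 -0.1  0.1] w -0.3
the job is handed in; nothing more can be done
None
```

The tray is home on the depth stop, the hold-down clip is swung shut over its ledge, and I handed the job in at 18.6 s with the robot clear of everything. No verdict came back, so this rests on my own checks.

- **Tray:** I slid it along the bench, between the dish and the balance, and pushed it straight into the bay. I felt the stop at sampler x ≈ -27 mm for the tray's centre, inside the expected range. I pressed with about 8 N, below the 14 N slip limit, and it did not advance. Pictures after releasing the tray and after closing the clip show it in the same place to 0.1 mm.
- **Clip:** I pushed the knob round until I felt its end stop, at about 8 N. The two cameras read 1.55 and 1.59 rad in world axes; about 1.59 is expected there for fully closed. The last picture shows the toe over the ledge.
- **Other things on the bench:**
  - The top view shows no change at the balance, weights or dish.
  - The scene view shows none at the tissue or test block, and only 3 changed pixels at the marker.
  - Two checks showed large differences: the top view's right side and the scene view's balance area. I put both down to the arm being in the picture, since the other camera shows no change in either place, but I did not look at them further.

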